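Chisels back in the rest by blade width

TASK

Put the four stone chisels away in the notched wooden rest, one to a notch, in order of blade width: the narrowest in the end notch nearer the carved stone scroll and the widest in the end notch farthest from it. Lay each one gently down in its notch in both rails, centred over the rest with its blade pointing away from the robot, and do not touch the carving.

Things in the scene. Friction and masses are not known exactly. Their poses are not given: they have to be found in the camera images.
- chisel12_mid (a point): Loose flat stone chisel: octagonal steel bar 16 mm across flats, flat blade at one end, 190 mm long in all; blade 12 mm wide (the narrowest, a little narrower than the bar). Point: middle of its length on the bar's axis (its balance point), 8 mm above the bench as it lies. +x: along the bar to the cutting edge, 95 mm away; at the start within 0.3 rad of world x. The blade is the last 40 mm. About 279 g.
- chisel25_mid (a point): Loose flat stone chisel: octagonal steel bar 16 mm across flats, flat blade at one end, 190 mm long in all; blade 25 mm wide (second narrowest). Point: middle of its length on the bar's axis (its balance point), 8 mm above the bench as it lies. +x: along the bar to the cutting edge, 95 mm away; at the start within 0.3 rad of world x. The blade is the last 40 mm. About 300 g.
- chisel38_mid (a point): Loose flat stone chisel: octagonal steel bar 16 mm across flats, flat blade at one end, 190 mm long in all; blade 38 mm wide (second widest). Point: middle of its length on the bar's axis (its balance point), 8 mm above the bench as it lies. +x: along the bar to the cutting edge, 95 mm away; at the start within 0.3 rad of world x. The blade is the last 40 mm. About 320 g.
- chisel50_mid (a point): Loose flat stone chisel: octagonal steel bar 16 mm across flats, flat blade at one end, 190 mm long in all; blade 50 mm wide (the widest). Point: middle of its length on the bar's axis (its balance point), 8 mm above the bench as it lies. +x: along the bar to the cutting edge, 95 mm away; at the start within 0.3 rad of world x. The blade is the last 40 mm. About 340 g.
- rest: Fixed wooden rest: board 110 x 320 x 12 mm with two notched rails along its width, each 16 mm thick, tops 55 mm above the bench, 54 mm clear gap between them. Four pairs of V notches 75 mm apart. Origin: under the middle of the board's far edge, at bench height, 55 mm beyond its middle. +x: along the notches, away from the robot; +y: along the row to notch 1.
- bay1: Notch pair 1 of the rest, counted from the left (its +y end) as the robot sees it. V notches, 45-degree sides, 36 mm wide at the mouth, 18 mm deep. Origin: where the middle point of a chisel lying home and centred in it comes to be: midway between the rails, 48 mm above the bench, 7 mm below the rail tops, 36 mm above the board. +x: where the blade belongs, away from the robot.
- bay2: Notch pair 2 of the rest, counted from the left (its +y end) as the robot sees it. V notches, 45-degree sides, 36 mm wide at the mouth, 18 mm deep. Origin: where the middle point of a chisel lying home and centred in it comes to be: midway between the rails, 48 mm above the bench, 7 mm below the rail tops, 36 mm above the board. +x: where the blade belongs, away from the robot.
- bay3: Notch pair 3 of the rest, counted from the left (its +y end) as the robot sees it. V notches, 45-degree sides, 36 mm wide at the mouth, 18 mm deep. Origin: where the middle point of a chisel lying home and centred in it comes to be: midway between the rails, 48 mm above the bench, 7 mm below the rail tops, 36 mm above the board. +x: where the blade belongs, away from the robot.
- bay4: Notch pair 4 of the rest, counted from the left (its +y end) as the robot sees it. V notches, 45-degree sides, 36 mm wide at the mouth, 18 mm deep. Origin: where the middle point of a chisel lying home and centred in it comes to be: midway between the rails, 48 mm above the bench, 7 mm below the rail tops, 36 mm above the board. +x: where the blade belongs, away from the robot.
- carving_front (a point): The carving: fixed limestone scroll on two battens, 180 x 130 mm, 207 mm high, far left or far right on the bench (a blue crate of offcuts is at the other side). Point: middle of its foot on the side facing the robot, at bench height, 90 mm before its centre. If it is on the rest's +y side the chisels go, narrowest first, into notches 1, 2, 3, 4; otherwise into 4, 3, 2, 1.
There are look-alikes about, which are no part of the job. Leave any yellow look-alike of the part that bears chisel25_mid alone.

How it is judged:
At the end, for the whole second after the job is handed in: Each chisel lies at rest in the notch pair that its blade width calls for, narrowest at the end nearer the carving: its middle within 15 mm of the bay's point along the notch, 8 mm across and 6 mm in height, its bar within 0.12 rad of the notch's direction, blade pointing away from the robot (((y of carving_front in the frame of rest above 0 m and (x of chisel12_mid in the frame of bay1 between -0.015 and 0.015 m and y of chisel12_mid in the frame of bay1 between -0.008 and 0.008 m and z of chisel12_mid in the frame of bay1 between -0.006 and 0.006 m and angle between the x axis of chisel12_mid and the x axis of bay1, either way round below 0.12 rad and x of rest in the frame of chisel12_mid above 0.015 m) and (x of chisel25_mid in the frame of bay2 between -0.015 and 0.015 m and y of chisel25_mid in the frame of bay2 between -0.008 and 0.008 m and z of chisel25_mid in the frame of bay2 between -0.006 and 0.006 m and angle between the x axis of chisel25_mid and the x axis of bay2, either way round below 0.12 rad and x of rest in the frame of chisel25_mid above 0.015 m) and (x of chisel38_mid in the frame of bay3 between -0.015 and 0.015 m and y of chisel38_mid in the frame of bay3 between -0.008 and 0.008 m and z of chisel38_mid in the frame of bay3 between -0.006 and 0.006 m and angle between the x axis of chisel38_mid and the x axis of bay3, either way round below 0.12 rad and x of rest in the frame of chisel38_mid above 0.015 m) and (x of chisel50_mid in the frame of bay4 between -0.015 and 0.015 m and y of chisel50_mid in the frame of bay4 between -0.008 and 0.008 m and z of chisel50_mid in the frame of bay4 between -0.006 and 0.006 m and angle between the x axis of chisel50_mid and the x axis of bay4, either way round below 0.12 rad and x of rest in the frame of chisel50_mid above 0.015 m)) or (y of carving_front in the frame of rest below 0 m and (x of chisel12_mid in the frame of bay4 between -0.015 and 0.015 m and y of chisel12_mid in the frame of bay4 between -0.008 and 0.008 m and z of chisel12_mid in the frame of bay4 between -0.006 and 0.006 m and angle between the x axis of chisel12_mid and the x axis of bay4, either way round below 0.12 rad and x of rest in the frame of chisel12_mid above 0.015 m) and (x of chisel25_mid in the frame of bay3 between -0.015 and 0.015 m and y of chisel25_mid in the frame of bay3 between -0.008 and 0.008 m and z of chisel25_mid in the frame of bay3 between -0.006 and 0.006 m and angle between the x axis of chisel25_mid and the x axis of bay3, either way round below 0.12 rad and x of rest in the frame of chisel25_mid above 0.015 m) and (x of chisel38_mid in the frame of bay2 between -0.015 and 0.015 m and y of chisel38_mid in the frame of bay2 between -0.008 and 0.008 m and z of chisel38_mid in the frame of bay2 between -0.006 and 0.006 m and angle between the x axis of chisel38_mid and the x axis of bay2, either way round below 0.12 rad and x of rest in the frame of chisel38_mid above 0.015 m) and (x of chisel50_mid in the frame of bay1 between -0.015 and 0.015 m and y of chisel50_mid in the frame of bay1 between -0.008 and 0.008 m and z of chisel50_mid in the frame of bay1 between -0.006 and 0.006 m and angle between the x axis of chisel50_mid and the x axis of bay1, either way round below 0.12 rad and x of rest in the frame of chisel50_mid above 0.015 m))) and linear speed of each of chisel12, chisel25, chisel38, chisel50 below 0.02 m/s); the robot touches nothing.
It fails at once if the carving is touched (more than 3 N) (contact force between carving and anything else above 3 N).
It fails at once if a chisel is dropped or thrown into the rest (it comes within 20 mm of its lying place in a notch at over 0.65 m/s) ((distance between chisel12_mid and bay1 below 0.02 m and linear speed of chisel12 above 0.65 m/s) or (distance between chisel12_mid and bay2 below 0.02 m and linear speed of chisel12 above 0.65 m/s) or (distance between chisel12_mid and bay3 below 0.02 m and linear speed of chisel12 above 0.65 m/s) or (distance between chisel12_mid and bay4 below 0.02 m and linear speed of chisel12 above 0.65 m/s) or (distance between chisel25_mid and bay1 below 0.02 m and linear speed of chisel25 above 0.65 m/s) or (distance between chisel25_mid and bay2 below 0.02 m and linear speed of chisel25 above 0.65 m/s) or (distance between chisel25_mid and bay3 below 0.02 m and linear speed of chisel25 above 0.65 m/s) or (distance between chisel25_mid and bay4 below 0.02 m and linear speed of chisel25 above 0.65 m/s) or (distance between chisel38_mid and bay1 below 0.02 m and linear speed of chisel38 above 0.65 m/s) or (distance between chisel38_mid and bay2 below 0.02 m and linear speed of chisel38 above 0.65 m/s) or (distance between chisel38_mid and bay3 below 0.02 m and linear speed of chisel38 above 0.65 m/s) or (distance between chisel38_mid and bay4 below 0.02 m and linear speed of chisel38 above 0.65 m/s) or (distance between chisel50_mid and bay1 below 0.02 m and linear speed of chisel50 above 0.65 m/s) or (distance between chisel50_mid and bay2 below 0.02 m and linear speed of chisel50 above 0.65 m/s) or (distance between chisel50_mid and bay3 below 0.02 m and linear speed of chisel50 above 0.65 m/s) or (distance between chisel50_mid and bay4 below 0.02 m and linear speed of chisel50 above 0.65 m/s)).
It fails at once if a chisel is pressed hard into the rest (more than 60 N) (contact force between any of chisel12, chisel25, chisel38, chisel50 and rest above 60 N).
It also fails if it takes over 96 s, if anything falls off the work surface, if the arm or the gripper's body presses on something with over 40 N, if the wrist force passes 120 N, or if a joint passes its speed limit or range.

ROBOT

A 6-joint arm with a two-finger parallel gripper is mounted at the origin on the work surface. World frame = base frame: x ahead of the robot, y to its left, z up, the work surface at z = 0. Lengths are in m, angles in rad, forces in N, time in s.
With the tool pointing down it reaches from about 0.3 to 0.75 m from the base axis. Payload 8.5 kg.
Tool frame: the origin (TCP) lies on the mounting face of the last link; the fingertips stand 166 mm ahead of it and the grasp point (between the pads) lies 147 mm ahead of it (robot.grasp_offset is the distance from the TCP to the grasp point, in m); z points along the fingers, y is the line along which they close (so a half turn about z gives the same grasp; the last joint's range is limited). The gripper opens to 88 mm and grips with 3 to 60 N. Pads are 18 mm wide; open, the fingers measure 123 mm over their backs; the gripper's body (75 mm by 187 mm) begins 45 mm behind the grasp point.
Start: joints at [-1.468, 0.381, 1.297, -0, 1.464, -0.215], TCP at [0.172, -0.522, 0.405] pointing down, gripper open.
Joint ranges: [-3.11, 3.11], [-0.89, 2.33], [0.22, 2.48], [-1.42, 4.56], [0.17, 2.85], [-2.88, 2.88]. Speed limits (rad/s): [2.39, 2.39, 3.14, 3.14, 3.14, 3.14].

INTERFACE

Orientations are given as a rotation vector (axis times angle).
In Python, from rig import robot, grab_frame, sign_off gives the robot as it stands.
- The arm moves only by the tool carry_out, never from a script. Its argument "motion" is a list of rows, each a list of 3 entries, a list of its own where there are three numbers: the shift along the tool's x, y, z each as a share of 0.1 m, from -1 to 1, then the turn, a rotation vector about the tool's x, y, z each as a share of 45 degrees, from -1 to 1, then the opening, from 0 (shut) to 1 (fully open). A call has 1 to 20 rows; each row is the pose to reach, as a shift and turn from the pose commanded when the call began, along the tool's axes at that moment; what a row does not reach only later rows make up. A row lasts 1/12 s, in which the tool goes at most 41.7 mm and 7.16 degrees, less where a joint would pass 70% of its speed; a pose out of reach is approached as far as the arm can. A call with a number of a shift or a turn outside -1 to 1 is refused whole. A call with a gripper value outside its range is refused whole. The fingers move at their own pace and stop on an object; "squeeze" is the grip in N (left out, the last holds). Time passes only in rows, so rows that repeat a pose let the fingers close. It gives the time, the measured TCP pose, the force, the opening and the grip force at its end, in the units of the state.
- robot.state(): the state, without advancing time (a new reading comes with each control period).
- grab_frame(name): name is "scene" or "top" or "wrist"; returns a dict with "frame" (420x560x3 uint8, red, green, blue), "range_z" (420x560 float32, m along the optical axis (not along the pixel's ray), 0 where there is no reading), "K" (3x3 intrinsics, pixels), "D" ([k1, k2, p1, p2, k3] as OpenCV has them; the pictures are not rectified), "rvec" (rotation vector, rad) and "tvec" (3), from world to camera coordinates, as OpenCV has them. Camera axes: x right, y down, z forward; pixel columns grow to the right and rows downward; lengths in m; the calibration is good to about 2 mm. A picture is of the moment at which its call begins.
- sign_off(): hands the job in; it is judged then, once.
The state is a dict: "t": time; "joint_positions": joint angles; "joint_vel": joint speeds; "joint_torque": joint torques, N m; "tool_pos": TCP position; "eef_rot": TCP orientation; "wrist_force": force on the tool from outside, world axes, zero at the start; "wrist_torque": the same for the moment, N m; "finger_gap": finger opening in m; "finger_force": force on a finger pad.
Only numpy, scipy, OpenCV 4.12 (cv2) and the standard library are available. Lean on these libraries where they do the work, as an engineer would, in place of code of your own. Each camera call takes 0.05 s, during which the arm holds its last target. There are 200 camera calls.

## Working session

There is one attempt and no reset: what is moved stays moved. The work goes in short steps, Python scripts to look and compute and a tool call to move; the robot and the scene stay as the last step left them, time stands still between calls to the robot, and variables do not carry over. Pictures are saved under pics/ and viewed, at most 14 in all, crops included, and the job is handed in when it is done.

Besides the shell and the picture viewer there is one more tool, called after "Request:" as name([rows], argument=value, ...), one row to a line, values as JSON. carry_out: Moves the arm, as the interface text tells. Its arguments: {"type":"object","properties":{"motion":{"type":"array","items":{"type":"array"}},"squeeze":{"type":"number"}},"required":["motion"]}

```bash
mkdir -p pics; cat > h.py <<'E'
import numpy as np, cv2
from rig import robot, grab_frame, sign_off
def save(f,n,crop=None,s=1):
    im=f["frame"][:,:,::-1]
    if crop: a,b,c,d=crop; im=im[b:d,a:c]
    cv2.imwrite("pics/"+n,cv2.resize(im,None,fx=s,fy=s,interpolation=cv2.INTER_CUBIC))
def ray(f,px):
    R,_=cv2.Rodrigues(np.array(f["rvec"],float)); t=np.array(f["tvec"],float).ravel()
    u=cv2.undistortPoints(np.array(px,float).reshape(-1,1,2),np.array(f["K"],float),np.array(f["D"],float)).reshape(-1,2)
    d=np.c_[u,np.ones(len(u))]
    return -R.T@t, d@R, d
def plane(f,px,z):
    o,d,_=ray(f,px); return o+d*((z-o[2])/d[:,2])[:,None]
def cloud(f):
    h,w=f["range_z"].shape; v,u=np.mgrid[:h,:w]
    o,d,_=ray(f,np.c_[u.ravel(),v.ravel()])
    P=o+d*f["range_z"].reshape(-1,1); P[f["range_z"].ravel()<=0]=np.nan
    return P.reshape(h,w,3)
E
python3 - <<'E'
from h import *
for n in("top","scene"):
    f=grab_frame(n); save(f,n+"1.png",s=1.4); np.savez(""+n+"1.npz",**f)
print(robot.state())
E
```

```text
{'t': 0.1, 'joint_positions': array([-1.46827686e+00,  3.81100483e-01,  1.29811295e+00, -2.62392154e-05,
        1.46360757e+00, -2.15328284e-01]), 'joint_vel': array([-0.00153602, -0.00098791, -0.00150903,  0.00014478, -0.00050227,
       -0.00027502]), 'joint_torque': array([ 3.98980163e-03, -4.38646424e+01, -2.24910700e+01,  7.14993873e-02,
        3.41971975e-02, -7.14135490e-05]), 'tool_pos': array([ 0.17186428, -0.52241649,  0.40423879]), 'eef_rot': array([-3.10078970e+00, -4.96985121e-01, -6.78352027e-05]), 'wrist_force': array([-0.12688208,  0.35553719,  0.55825329]), 'wrist_torque': array([ 0.00514981, -0.03625238, -0.00962401]), 'finger_force': 0.0, 'finger_gap': 0.08776420860882152}
```

View pics/top1.png

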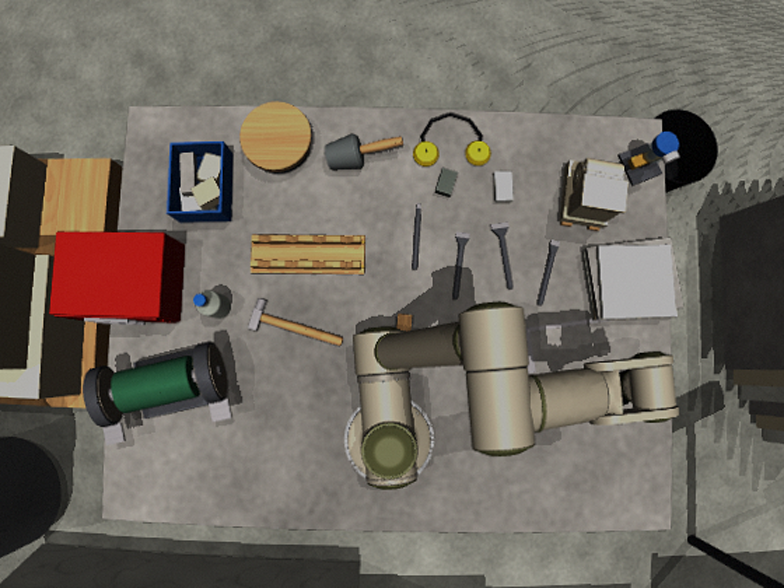

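View pics/scene1.png

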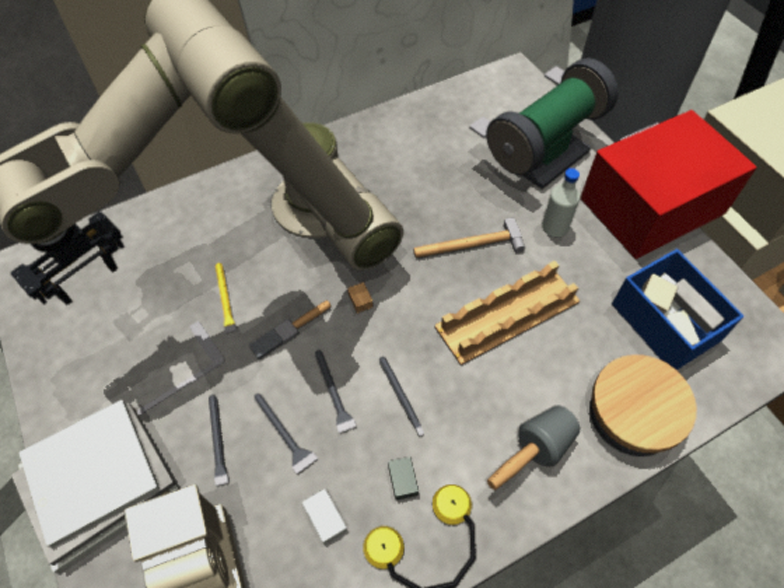

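Top (784-px scale): the four steel chisels are at about (417,237) narrow, (460,265) mid-wide, (502,255) widest, and (548,272) slightly flared. The rest is at (308,254), the carving at (595,190) on the right (−y), and the crate on the left. The yellow look-alike is under the arm, at (222,295) in the scene view. So the order is 12→bay4, 25→bay3, 38→bay2, 50→bay1. Next I measure them.

```bash
cat > m.py <<'E'
from h import *
f=dict(np.load("top1.npz")); im=f["frame"]; C=cloud(f)
g=cv2.cvtColor(im,cv2.COLOR_RGB2GRAY)
print("scale", f["K"][0,0], "cam",ray(f,[[0,0]])[0])
for nm,(a,b,c,d) in dict(A=(285,140,310,200),B=(318,160,340,220),C=(345,155,372,212),D=(378,165,405,223)).items():
    sub=g[b:d,a:c].astype(float); bg=np.median(sub)
    z=C[b:d,a:c,2]
    m=(sub<bg-30).astype(np.uint8)
    n,l,s,_=cv2.connectedComponentsWithStats(m,connectivity=8); k=1+np.argmax(s[1:,4]); v,u=np.nonzero(l==k)
    P=plane(f,np.c_[u+a,v+b],0.012)[:,:2]
    vx,vy,x0,y0=cv2.fitLine(P.astype(np.float32),cv2.DIST_HUBER,0,.01,.01).ravel()
    if vx<0: vx,vy=-vx,-vy
    t=(P-[x0,y0])@[vx,vy]; w=(P-[x0,y0])@[-vy,vx]
    wt=[np.ptp(w[(t>=q)&(t<q+.02)]) if ((t>=q)&(t<q+.02)).sum()>2 else 0 for q in np.arange(t.min(),t.max(),.02)]
    print(nm,len(u),"bg",bg,"len",np.ptp(t),"butt",np.array([x0,y0])+t.min()*np.array([vx,vy]),"far",np.array([x0,y0])+t.max()*np.array([vx,vy]),"yaw",np.arctan2(vy,vx),"w",np.round(wt,3),"zq",np.nanpercentile(z,[5,50,95]).round(4))
# rest
hsv=cv2.cvtColor(im,cv2.COLOR_RGB2HSV)
reg=C[155:205,170:270]; m=(reg[...,2]>.042)&(reg[...,2]<.07)
q=reg[m]; print("rest top z",np.percentile(q[:,2],[5,50,95]),"rect",cv2.minAreaRect(q[:,:2].astype(np.float32)))
m=(reg[...,2]>.006)&(reg[...,2]<.07); q=reg[m]; print("rest all",cv2.minAreaRect(q[:,:2].astype(np.float32)))
reg=C[100:180,390:460]; m=reg[...,2]>.1; q=reg[m]; print("carving",q.min(0),q.max(0))
save(f,"rest.png",(170,155,270,205),7); save(f,"chis.png",(280,135,410,225),6)
E
python3 m.py
```

```text
scale 433.69283273885014 cam [0.21496046 0.00854755 1.67983317]
A 205 bg 138.0 len 0.1841202245341632 butt [ 0.46995037 -0.06021653] far [ 0.6538342  -0.06954341] yaw -0.050678164 w [0.016 0.017 0.013 0.016 0.017 0.019 0.017 0.016 0.013 0.   ] zq [-0.0069  0.0002  0.0146]
B 118 bg 75.0 len 0.11068653121536912 butt [ 0.38994096 -0.17444208] far [ 0.5002402  -0.18369343] yaw -0.08367913 w [0.017 0.018 0.017 0.016 0.017 0.001] zq [-0.0071  0.0002  0.0159]
C 262 bg 130.0 len 0.1892821679411143 butt [ 0.42076807 -0.32890435] far [ 0.60687821 -0.29439702] yaw 0.18333155 w [0.019 0.02  0.02  0.019 0.02  0.02  0.02  0.032 0.049 0.001] zq [-0.0072  0.0003  0.0153]
D 236 bg 126.0 len 0.1900146563569965 butt [ 0.37622798 -0.40952176] far [ 0.56054895 -0.45568828] yaw -0.24541916 w [0.019 0.019 0.019 0.019 0.018 0.02  0.02  0.02  0.026 0.003] zq [-0.0072 -0.0002  0.0139]
rest top z [0.04370643 0.05160962 0.05938567] rect ((0.5077948570251465, 0.23804539442062378), (0.0880652517080307, 0.29837989807128906), 0.6405757665634155)
rest all ((0.5151125192642212, 0.24024750292301178), (0.19564345479011536, 0.39208555221557617), 1.061460018157959)
carving [ 0.60043981 -0.59899379  0.10025187] [ 0.75602187 -0.47249751  0.21497928]
```

View pics/chis.png

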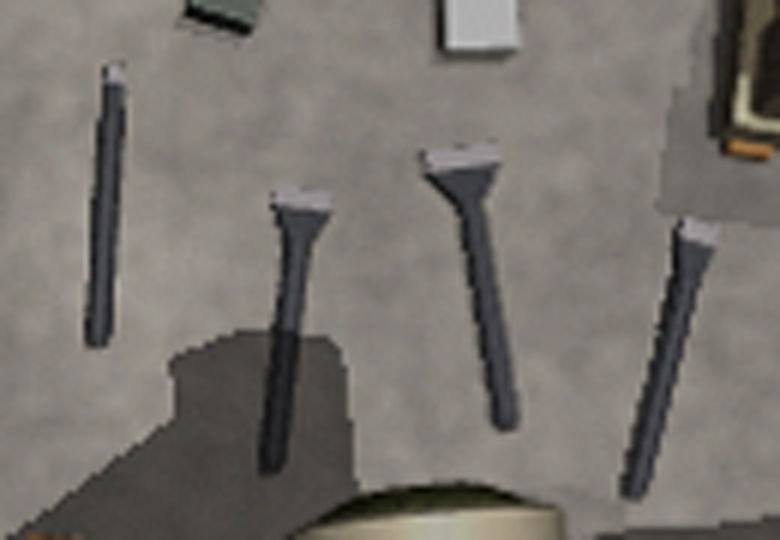

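The crop confirms it: A (far left, at 105,205) is the 12, B (295,330) the 38, C (470,290) the 50, and D (665,360) the 25. All four are grey steel. Possible mix-ups: the yellow chisel at scene (222,295), the trowel at (275,335), and the other chisels. First I move above D for a closer look.

Request:
carry_out([
  [[0.4,0,0],[0,0,0],1],
  [[0.8,0,0],[0,0,0],1],
  [[1,0,0],[0,0,0],1],
  [[1,0,0],[0,0,0],1],
], squeeze=40)

```text
t: 0.43
tool_pos: [0.2698, -0.4898, 0.4044]
eef_rot: [-3.1, -0.503, -0.001]
wrist_force: [-0.3, 0.2, 0.2]
finger_gap: 0.0877
finger_force: 0.0
```

Request:
carry_out([
  [[0.4,0,0],[0,0,0],1],
  [[0.8,0,0],[0,0,0],1],
  [[1,0,0],[0,0,0],1],
  [[1,0,0],[0,0,0],1],
])

```text
t: 0.77
tool_pos: [0.3641, -0.4589, 0.4043]
eef_rot: [-3.1, -0.502, -0.001]
wrist_force: [-0.3, -0.0, -0.1]
finger_gap: 0.0881
finger_force: 0.0
```

Request:
carry_out([
  [[0.3,0,0],[0,0,0.15],1],
  [[0.6,0,0],[0,0,0.3],1],
  [[0.9,0,0],[0,0,0.45],1],
  [[1,0.08,0],[0,0,0.6],1],
  [[1,0.08,0],[0,0,0.72],1],
  [[1,0.08,0],[0,0,0.72],1],
  [[1,0.08,0],[0,0,0.72],1],
])

```text
t: 1.35
tool_pos: [0.4583, -0.4372, 0.4044]
eef_rot: [-3.118, 0.385, 0.001]
wrist_force: [-0.1, 0.4, 0.7]
finger_gap: 0.0878
finger_force: 0.0
```

```bash
python3 - <<'E'
from h import *
s=robot.state(); print(s["tool_pos"],s["eef_rot"],s["t"])
f=grab_frame("wrist"); save(f,"w1.png",s=1.2); np.savez("w1.npz",**f)
C=cloud(f); print(ray(f,[[0,0]])[0], [C[v,u].round(3).tolist() for v in(100,210,320) for u in(140,280,420)])
# slab height from top view
f=dict(np.load("top1.npz")); C=cloud(f); r=C[180:220,430:475].reshape(-1,3); print(np.nanpercentile(r,[5,50,95],axis=0))
E
```

```text
[ 0.45826244 -0.43717266  0.40443195] [-3.11756890e+00  3.85233446e-01  1.24420904e-03] 1.35
[ 0.53789895 -0.45668098  0.3857812 ] [[0.573, -0.313, 0.007], [0.538, -0.456, 0.015], [0.509, -0.57, 0.082], [0.458, -0.266, 0.001], [0.423, -0.427, 0.017], [0.404, -0.565, 0.061], [0.479, -0.391, 0.283], [0.273, -0.389, 0.003], [0.455, -0.486, 0.284]]
[[ 0.37633046 -0.73794495  0.07310876]
 [ 0.44534379 -0.65586655  0.07909728]
 [ 0.51505288 -0.57582177  0.08538999]]
```

View pics/w1.png

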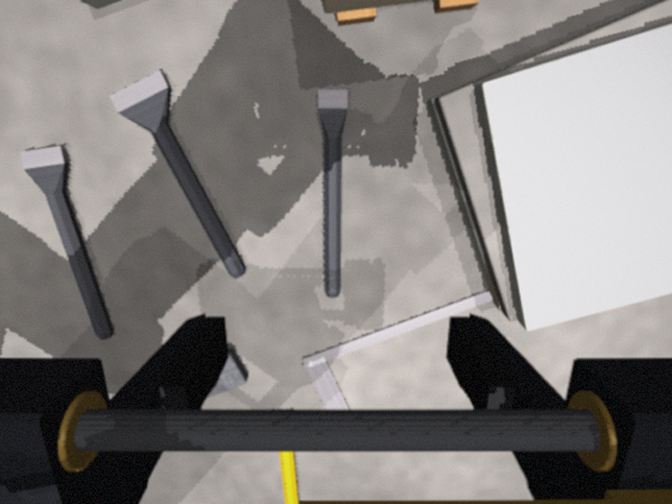

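The wrist view shows 25 at (332,190), 50 at (180,170) and 38 at (65,240). The slab stack starts about 118 mm to the right of the 25, so the gripper body clears it. I segment on the bluish steel hue.

```bash
cat >> h.py <<'E'
def steel(f,zp=0.012,maxz=.06,thr=4):
    im=cv2.GaussianBlur(f["frame"],(3,3),0).astype(int); m=((im[...,2]-im[...,0])>thr)&(cloud(f)[...,2]<maxz)
    m=cv2.morphologyEx(m.astype(np.uint8),cv2.MORPH_OPEN,np.ones((3,3),np.uint8))
    n,l,s,_=cv2.connectedComponentsWithStats(m)
    for k in range(1,n):
        if s[k,4]<400: continue
        v,u=np.nonzero(l==k); P=plane(f,np.c_[u,v],zp)[:,:2].astype(np.float32)
        c,wh,_=cv2.minAreaRect(P)
        if not .15<max(wh)<.23: continue
        vx,vy,x0,y0=cv2.fitLine(P,cv2.DIST_HUBER,0,.001,.001).ravel()
        if vx<0: vx,vy=-vx,-vy
        d=np.array([vx,vy]); o=np.array([x0,y0]); t=(P-o)@d; w=(P-o)@[-vy,vx]
        far=np.ptp(w[t>t.max()-.02]); near=np.ptp(w[t<t.min()+.02])
        print("px",s[k,:4]," mid",(o+d*(t.min()+t.max())/2).round(4),"len",np.ptp(t).round(4),"yaw",np.arctan2(vy,vx).round(4),"w far/near",far.round(4),near.round(4))
E
python3 - <<'E'
from h import *
f=dict(np.load("w1.npz"));steel(f)
E
python3 - <<'E'
from h import *
f=dict(np.load("w1.npz")); im=f["frame"].astype(int)
for n,(u,v) in dict(barD=(277,170),blD=(277,82),bench=(300,200),shad=(200,60),barB=(65,220),blC=(115,75),bench2=(100,330//1)).items(): print(n,im[v-1:v+2,u-1:u+2].mean((0,1)).round())
m=((im[...,2]-im[...,0])>4)
n,l,s,_=cv2.connectedComponentsWithStats(m.astype(np.uint8)); print(s[s[:,4]>100])
E
```

```text
barD [111. 112. 120.]
blD [137. 134. 138.]
bench [168. 162. 158.]
shad [109. 105. 103.]
barB [53. 53. 56.]
blC [197. 190. 196.]
bench2 [14. 13. 15.]
[[     0      0    560    420 219428]
 [   100     74     56     68    966]
 [   266     90     23    157   1538]
 [    22    136     47     89   1070]
 [   145    143     58     88    691]
 [   172    296     33     34    401]
 [     0    332     45     69    935]
 [   524    341     32     27    136]
 [   531    351     29     34    257]
 [   520    377     23     19    105]
 [     0    394     50     26    536]]
```

```bash
sed -i 's/m=((im\[...,2\]-im\[...,0\])>thr)/m=(im[...,2]>.972*im[...,0])/; s/GaussianBlur(f\["frame"\],(3,3)/GaussianBlur(f["frame"],(5,5)/' h.py
python3 - <<'E'
from h import *
f=dict(np.load("w1.npz"));steel(f)
E
```

```text
px [ 92  59 112 173]  mid [ 0.5146 -0.3142] len 0.1904 yaw 0.1653 w far/near 0.0515 0.0183
px [265  74  25 174]  mid [ 0.4704 -0.4351] len 0.1903 yaw -0.2508 w far/near 0.0247 0.0164
px [ 17 122  78 161]  mid [ 0.4839 -0.1855] len 0.1912 yaw -0.1116 w far/near 0.0409 0.0211
px [252 243 157  98]  mid [ 0.3233 -0.4606] len 0.208 yaw -1.3254 w far/near 0.0127 0.0754
```

Request:
carry_out([
  [[0.05,-0.02,0.35],[0,0,0],1],
  [[0.11,-0.05,0.7],[0,0,0],1],
  [[0.11,-0.05,1],[0,0,0],1],
  [[0.11,-0.05,1],[0,0,0],1],
])

```text
t: 1.73
tool_pos: [0.47, -0.4339, 0.2989]
eef_rot: [-3.11, 0.385, 0.012]
wrist_force: [0.1, 0.9, -0.4]
finger_gap: 0.0878
finger_force: 0.0
```

Request:
carry_out([
  [[0,0,0.3],[0,0,0],1],
  [[0,0,0.6],[0,0,0],1],
  [[0,0,0.85],[0,0,0],1],
  [[0,0,1],[0,0,0],1],
  [[0,0,1],[0,0,0],1],
])

```text
t: 2.15
tool_pos: [0.4704, -0.4345, 0.2033]
eef_rot: [-3.115, 0.387, 0.004]
wrist_force: [-1.0, 0.8, 0.4]
finger_gap: 0.0885
finger_force: 0.0
```

Request:
carry_out([
  [[0,0,0.15],[0,0,0],1],
  [[0,0,0.28],[0,0,0],1],
  [[0,0,0.35],[0,0,0],1],
  [[0,0,0.35],[0,0,0],1],
  [[0,0,0.35],[0,0,0],1],
])

```text
t: 2.57
tool_pos: [0.4713, -0.4347, 0.1712]
eef_rot: [3.116, -0.388, 0.002]
wrist_force: [0.3, -0.1, 0.1]
finger_gap: 0.088
finger_force: 0.0
```

Request:
carry_out([
  [[0,0,0.025],[0,0,0],1],
  [[0,0,0.025],[0,0,0],1],
  [[0,0,0.025],[0,0,0],0.5],
  [[0,0,0.025],[0,0,0],0],
  [[0,0,0.025],[0,0,0],0],
  [[0,0,0.025],[0,0,0],0],
  [[0,0,0.025],[0,0,0],0],
  [[0,0,0.025],[0,0,0],0],
  [[0,0,0.025],[0,0,0],0],
  [[0,0,0.025],[0,0,0],0],
])

```text
t: 3.4
tool_pos: [0.4712, -0.4342, 0.1673]
eef_rot: [3.118, -0.388, 0.0]
wrist_force: [0.1, -0.4, 0.2]
finger_gap: 0.0371
finger_force: 0.0
```

Request:
carry_out([
  [[0,0,0],[0,0,0],0],
  [[0,0,0],[0,0,0],0],
  [[0,0,0],[0,0,0],0],
  [[0,0,0],[0,0,0],0],
  [[0,0,0],[0,0,0],0],
  [[0,0,0],[0,0,0],0],
  [[0,0,0],[0,0,0],0],
  [[0,0,0],[0,0,0],0],
])

```text
t: 4.07
tool_pos: [0.4712, -0.4343, 0.1674]
eef_rot: [3.117, -0.388, 0.0]
wrist_force: [-0.5, -2.2, 0.9]
finger_gap: 0.0153
finger_force: 40.0
```

Request:
carry_out([
  [[0,0,-0.15],[0,0,0],0],
  [[0,0,-0.45],[0,0,0],0],
  [[0,0,-0.75],[0,0,0],0],
  [[0,0,-1],[0,0,0],0],
  [[0,0,-1],[0,0,0],0],
])

```text
t: 4.48
tool_pos: [0.4717, -0.4343, 0.2719]
eef_rot: [3.112, -0.387, 0.009]
wrist_force: [0.9, -0.8, -2.4]
finger_gap: 0.0153
finger_force: 40.0
```

Request:
carry_out([
  [[0.1,-0.3,-0.2],[0,0,-0.15],0],
  [[0.2,-0.6,-0.3],[0,0,-0.3],0],
  [[0.23,-0.8,-0.3],[0,0,-0.316],0],
  [[0.23,-0.95,-0.3],[0,0,-0.316],0],
  [[0.23,-0.95,-0.3],[0,0,-0.316],0],
])

```text
t: 4.9
tool_pos: [0.5174, -0.3448, 0.2956]
eef_rot: [-3.138, -0.004, 0.004]
wrist_force: [0.1, 0.2, -2.5]
finger_gap: 0.0154
finger_force: 40.0
```

Request:
carry_out([
  [[0,-0.35,0],[0,0,0],0],
  [[0,-0.7,0],[0,0,0],0],
  [[0,-1,0],[0,0,0],0],
])

```text
t: 5.15
tool_pos: [0.516, -0.2467, 0.2956]
eef_rot: [-3.14, 0.003, 0.004]
wrist_force: [0.9, -0.4, -3.0]
finger_gap: 0.0152
finger_force: 40.0
```

Request:
carry_out([
  [[0,-0.35,0],[0,0,0],0],
  [[0,-0.7,0],[0,0,0],0],
  [[0,-1,0],[0,0,0],0],
])

```text
t: 5.4
tool_pos: [0.516, -0.1464, 0.296]
eef_rot: [-3.14, 0.002, 0.004]
wrist_force: [0.9, -0.5, -3.8]
finger_gap: 0.0152
finger_force: 40.0
```

Request:
carry_out([
  [[0,-0.35,0],[0,0,0],0],
  [[0,-0.7,0],[0,0,0],0],
  [[0,-1,0],[0,0,0],0],
])

```text
t: 5.65
tool_pos: [0.5161, -0.0464, 0.2961]
eef_rot: [-3.141, 0.002, 0.004]
wrist_force: [0.5, 0.2, -3.6]
finger_gap: 0.0157
finger_force: 40.0
```

Request:
carry_out([
  [[0,-0.35,0],[0,0,0],0],
  [[0,-0.7,0],[0,0,0],0],
  [[0,-1,0],[0,0,0],0],
  [[0,-1,0],[0,0,0],0],
])

```text
t: 5.98
tool_pos: [0.5159, 0.0558, 0.2961]
eef_rot: [-3.14, -0.005, 0.004]
wrist_force: [-0.0, 0.2, -3.7]
finger_gap: 0.0153
finger_force: 40.0
```

Request:
carry_out([
  [[0,-0.35,0],[0,0,0],0],
  [[0,-0.7,0],[0,0,0],0],
  [[0,-1,0],[0,0,0],0],
  [[0,-1,0],[0,0,0],0],
  [[0,-1,0],[0,0,0],0],
])

```text
t: 6.4
tool_pos: [0.5165, 0.1525, 0.2962]
eef_rot: [3.141, 0.002, -0.003]
wrist_force: [0.3, 0.1, -3.9]
finger_gap: 0.0149
finger_force: 40.0
```

```bash
python3 - <<'E'
from h import *
s=robot.state(); r=s["eef_rot"]; print(s["tool_pos"],2*np.arctan2(r[1],r[0]),s["t"])
f=grab_frame("wrist"); save(f,"w2.png",s=1.2); np.savez("w2.npz",**f)
f=grab_frame("top"); np.savez("top2.npz",**f)
E
```

```text
[0.51650711 0.15253251 0.29616067] 0.0014268891321345127 6.4
```

View pics/w2.png

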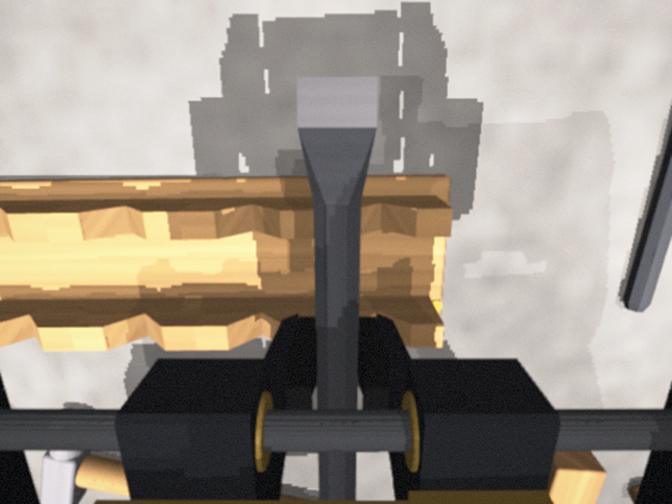

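The picture shows the held 25 with its blade away from the robot. The rest is parallel to the image, its board's far edge at row 176 and its right end at column 445. Notch 4 is hidden behind the chisel, and notch 3 is at about (235,330). Now the rest geometry.

```bash
python3 - <<'E'
from h import *
f=dict(np.load("w2.npz")); im=f["frame"].astype(int); C=cloud(f)
hsv=cv2.cvtColor(f["frame"],cv2.COLOR_RGB2HSV)
wood=(hsv[...,0]<25)&(hsv[...,1]>90)
px=[]
for u in list(range(5,160,8))+list(range(315,365,6)):
    r=np.nonzero(wood[120:200,u])[0]
    if len(r)>5: px.append((u,120+r[0]))
P=plane(f,px,.012); b=np.polyfit(P[:,1],P[:,0],1); print("far edge x at y=.2:",np.polyval(b,.2),"slope",b[0],"res",(P[:,0]-np.polyval(b,P[:,1])).std())
px=[]
for v in list(range(195,245,3)):
    r=np.nonzero(wood[v,300:420])[0]
    if len(r): px.append((300+r[-1],v))
P=plane(f,px,.012); print("end y",P[:,1].round(4),P[[0,-1],0])
t=dict(np.load("top2.npz")); 
for n,F in(("w",f),("t",dict(np.load("top1.npz")))):
    Q=cloud(F); w=cv2.cvtColor(F["frame"],cv2.COLOR_RGB2HSV); w=(w[...,0]<25)&(w[...,1]>90)
    q=Q[w]; q=q[(q[:,0]>.42)&(q[:,0]<.6)&(q[:,1]>.05)&(q[:,1]<.45)]
    h=q[(q[:,2]>.048)&(q[:,2]<.065)]; print(n,"rails x hist",np.histogram(h[:,0],np.arange(.44,.58,.005)))
    for lo,hi in((.46,.485),(.53,.56)):
        s=q[(q[:,0]>lo)&(q[:,0]<hi)&(q[:,2]>.015)]
        e=np.arange(.06,.42,.01); i=np.digitize(s[:,1],e); print(n,lo,[(round(e[k-1]+.005,3),round(float(np.percentile(s[i==k,2],70)),3)) for k in range(1,len(e)) if (i==k).sum()>4])
q=Q[w]; q=q[(q[:,0]>.42)&(q[:,0]<.6)&(q[:,1]>.05)&(q[:,1]<.45)&(q[:,2]>.005)]; print(np.percentile(q,[.5,99.5],axis=0))
E
```

```text
far edge x at y=.2: 0.5633591174547563 slope -0.014457819274259088 res 0.0002086987592012439
end y [0.0784 0.0806 0.0812 0.081  0.0807 0.0805 0.0803 0.0809 0.0807 0.0805
 0.0802 0.08   0.0806 0.0804 0.0802 0.08   0.0806] [0.5260183  0.48437029]
w rails x hist (array([   0,    0,    0,    0,   42,  779,  767, 1106,  790,    0,    0,
          0,    0,    0,    0,    0,    0,    0,  162, 1269, 1398, 1622,
        651,    0,    0,    0,    0]), array([0.44 , 0.445, 0.45 , 0.455, 0.46 , 0.465, 0.47 , 0.475, 0.48 ,
       0.485, 0.49 , 0.495, 0.5  , 0.505, 0.51 , 0.515, 0.52 , 0.525,
       0.53 , 0.535, 0.54 , 0.545, 0.55 , 0.555, 0.56 , 0.565, 0.57 ,
       0.575]))
w 0.46 [(np.float64(0.085), 0.056), (np.float64(0.095), 0.056), (np.float64(0.105), 0.056), (np.float64(0.115), 0.05), (np.float64(0.125), 0.037), (np.float64(0.135), 0.037), (np.float64(0.165), 0.037), (np.float64(0.175), 0.035), (np.float64(0.185), 0.039), (np.float64(0.195), 0.044), (np.float64(0.205), 0.042), (np.float64(0.215), 0.052), (np.float64(0.225), 0.056), (np.float64(0.235), 0.056), (np.float64(0.245), 0.056), (
[... 2606 characters left out ...]
.165), 0.056), (np.float64(0.175), 0.053), (np.float64(0.185), 0.052), (np.float64(0.195), 0.041), (np.float64(0.205), 0.041), (np.float64(0.215), 0.047), (np.float64(0.225), 0.057), (np.float64(0.235), 0.055), (np.float64(0.245), 0.056), (np.float64(0.255), 0.054), (np.float64(0.265), 0.051), (np.float64(0.275), 0.043), (np.float64(0.285), 0.043), (np.float64(0.295), 0.053), (np.float64(0.305), 0.056), (np.float64(0.315), 0.056), (np.float64(0.325), 0.053), (np.float64(0.335), 0.054), (np.float64(0.345), 0.04), (np.float64(0.355), 0.04), (np.float64(0.365), 0.05), (np.float64(0.375), 0.056), (np.float64(0.385), 0.053)]
[[0.45338329 0.07955131 0.00532936]
 [0.56176019 0.39452555 0.06118417]]
```

Request:
carry_out([
  [[-0.04,-0.25,0.1],[0,0,-0.017],0],
  [[-0.08,-0.5,0.3],[0,0,-0.017],0],
  [[-0.08,-0.5,0.5],[0,0,-0.017],0],
  [[-0.08,-0.5,0.65],[0,0,-0.017],0],
  [[-0.08,-0.5,0.72],[0,0,-0.017],0],
  [[-0.08,-0.5,0.77],[0,0,-0.017],0],
  [[-0.08,-0.5,0.8],[0,0,-0.017],0],
  [[-0.08,-0.5,0.8],[0,0,-0.017],0],
  [[-0.08,-0.5,0.8],[0,0,-0.017],0],
])

```text
t: 7.25
tool_pos: [0.5088, 0.2019, 0.2179]
eef_rot: [-3.141, -0.021, -0.002]
wrist_force: [0.1, 0.9, -2.2]
finger_gap: 0.0153
finger_force: 40.0
```

Request:
carry_out([
  [[0,0,0.02],[0,0,0],0],
  [[0,0,0.04],[0,0,0],0],
  [[0,0,0.06],[0,0,0],0],
  [[0,0,0.07],[0,0,0],0],
  [[0,0,0.07],[0,0,0],0],
  [[0,0,0.07],[0,0,0],0],
])

```text
t: 7.75
tool_pos: [0.5085, 0.2024, 0.2102]
eef_rot: [3.142, 0.022, -0.0]
wrist_force: [-0.9, 0.1, -3.1]
finger_gap: 0.0153
finger_force: 40.0
```

Request:
carry_out([
  [[0,0,0.01],[0,0,0],0],
  [[0,0,0.02],[0,0,0],0],
  [[0,0,0.025],[0,0,0],0],
  [[0,0,0.025],[0,0,0],0],
  [[0,0,0.025],[0,0,0],0],
])

```text
t: 8.17
tool_pos: [0.5086, 0.2022, 0.2079]
eef_rot: [3.141, 0.022, 0.001]
wrist_force: [0.1, -2.2, 0.4]
finger_gap: 0.0154
finger_force: 40.0
```

Request:
carry_out([
  [[0,0,0],[0,0,0],0.4],
  [[0,0,0],[0,0,0],0.4],
  [[0,0,0],[0,0,0],0.4],
  [[0,0,0],[0,0,0],0.4],
  [[0,0,0],[0,0,0],0.4],
  [[0,0,-0.2],[0,0,0],0.4],
  [[0,0,-0.6],[0,0,0],0.4],
  [[0,0,-1],[0,0,0],0.4],
  [[0,0,-1],[0,0,0],0.4],
  [[0,0,-1],[0,0,0],0.4],
])

```text
t: 9.0
tool_pos: [0.5086, 0.2024, 0.3097]
eef_rot: [-3.141, -0.022, -0.007]
wrist_force: [-0.8, -0.2, -0.1]
finger_gap: 0.0353
finger_force: 0.0
```

```bash
python3 - <<'E'
from h import *
s=robot.state(); r=s["eef_rot"]; print(s["tool_pos"],2*np.arctan2(r[1],r[0]),s["t"])
f=grab_frame("wrist"); save(f,"w3.png",s=1); 
steel(f,.05,.08)
E
```

```text
[0.50856518 0.20237973 0.30966793] -6.269240033213727 9.0
px [264  81  38 250]  mid [0.507 0.202] len 0.1934 yaw 0.013 w far/near 0.0249 0.0165
```

View pics/w3.png

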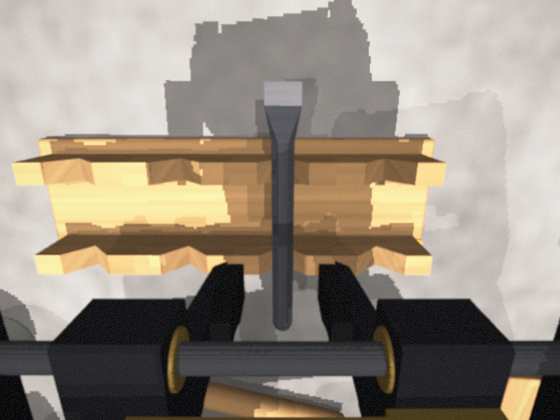

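The 25 lies home in bay 3, its measured mid (0.507,0.202), yaw 0.013. In the picture it is at (283,205), with notch 4 to its right and free. Next is the 12.

Request:
carry_out([
  [[0.1,0.35,0],[0,0,0.08],0.6],
  [[0.2,0.7,0],[0,0,0.08],0.6],
  [[0.2,1,0],[0,0,0.08],0.6],
])

```text
t: 9.3
tool_pos: [0.5307, 0.101, 0.306]
eef_rot: [3.14, -0.077, -0.003]
wrist_force: [-0.6, 0.2, -0.5]
finger_gap: 0.0518
finger_force: 0.0
```

Request:
carry_out([
  [[0.1,0.35,0],[0,0,0],0.6],
  [[0.2,0.7,0],[0,0,0],0.6],
  [[0.2,1,0],[0,0,0],0.6],
])

```text
t: 9.55
tool_pos: [0.5457, -0.0006, 0.3059]
eef_rot: [-3.14, 0.078, 0.003]
wrist_force: [-0.4, -0.1, 0.6]
finger_gap: 0.0528
finger_force: 0.0
```

Request:
carry_out([
  [[0.1,0.35,0],[0,0,0],0.6],
  [[0.2,0.67,0],[0,0,0],0.6],
  [[0.2,0.67,0],[0,0,0],0.6],
  [[0.2,0.67,0],[0,0,0],0.6],
])

```text
t: 9.88
tool_pos: [0.5617, -0.0674, 0.3059]
eef_rot: [-3.139, 0.081, 0.005]
wrist_force: [0.8, 0.5, -1.2]
finger_gap: 0.0529
finger_force: 0.0
```

```bash
cat >> h.py <<'E'
def rel(x,y,yaw):
    s=robot.state(); r=s["eef_rot"]; p=s["tool_pos"]; ps=2*np.arctan2(r[1],r[0]); ps=(ps+np.pi)%(2*np.pi)-np.pi
    dx,dy=x-p[0],y-p[1]
    print("t",s["t"],"tcp",p.round(4),"psi",ps.round(4),"shares x,y",((np.cos(ps)*dx+np.sin(ps)*dy)*10).round(3),((np.sin(ps)*dx-np.cos(ps)*dy)*10).round(3),"turn",((ps-yaw)/(np.pi/4)).round(3))
E
python3 - <<'E'
from h import *
f=grab_frame("wrist"); save(f,"w4.png",s=1); steel(f); rel(.5645,-.065,-.05)
E
```

```text
px [268  76  21 224]  mid [ 0.5644 -0.0647] len 0.191 yaw -0.0447 w far/near 0.013 0.0164
px [535 133  25 195]  mid [ 0.5164 -0.3026] len 0.1881 yaw 0.2247 w far/near 0.0191 0.0076
t 9.9333 tcp [ 0.5615 -0.0662  0.3062] psi -0.05 shares x,y 0.03 -0.014 turn -0.0
```

Request:
carry_out([
  [[0.03,-0.015,0.3],[0,0,0],0.45],
  [[0.03,-0.015,0.6],[0,0,0],0.45],
  [[0.03,-0.015,0.9],[0,0,0],0.45],
  [[0.03,-0.015,1],[0,0,0],0.45],
])

```text
t: 10.27
tool_pos: [0.5635, -0.0629, 0.2037]
eef_rot: [-3.138, 0.074, 0.011]
wrist_force: [-0.2, 0.5, -1.6]
finger_gap: 0.0398
finger_force: 0.0
```

Request:
carry_out([
  [[0,0,0.15],[0,0,0],0.45],
  [[0,0,0.28],[0,0,0],0.45],
  [[0,0,0.36],[0,0,0],0.45],
  [[0,0,0.36],[0,0,0],0.45],
  [[0,0,0.36],[0,0,0],0.45],
  [[0,0,0.36],[0,0,0],0.45],
])

```text
t: 10.77
tool_pos: [0.565, -0.0645, 0.1727]
eef_rot: [3.14, -0.076, 0.002]
wrist_force: [0.3, -1.0, 0.2]
finger_gap: 0.0394
finger_force: 0.0
```

Request:
carry_out([
  [[0,0,0.04],[0,0,0],0.45],
  [[0,0,0.04],[0,0,0],0.45],
  [[0,0,0.04],[0,0,0],0],
  [[0,0,0.04],[0,0,0],0],
  [[0,0,0.04],[0,0,0],0],
  [[0,0,0.04],[0,0,0],0],
  [[0,0,0.04],[0,0,0],0],
  [[0,0,0.04],[0,0,0],0],
  [[0,0,0.04],[0,0,0],0],
])

```text
t: 11.52
tool_pos: [0.5648, -0.0649, 0.1679]
eef_rot: [3.14, -0.077, 0.0]
wrist_force: [-0.6, -1.4, 1.3]
finger_gap: 0.0151
finger_force: 40.0
```

Request:
carry_out([
  [[0,0,-0.2],[0,0,0],0],
  [[0,0,-0.5],[0,0,0],0],
  [[0,0,-0.8],[0,0,-0.04],0],
  [[0,0,-1],[0,0,-0.081],0],
  [[0,0,-1],[0,0,-0.081],0],
])

```text
t: 11.93
tool_pos: [0.5652, -0.0648, 0.2713]
eef_rot: [3.139, 0.025, 0.01]
wrist_force: [0.2, 0.4, -3.3]
finger_gap: 0.0152
finger_force: 40.0
```

Request:
carry_out([
  [[-0.1,-0.3,0],[0,0,0],0],
  [[-0.2,-0.65,0],[0,0,0],0],
  [[-0.26,-0.95,0],[0,0,0],0],
  [[-0.26,-0.95,0],[0,0,0],0],
])

```text
t: 12.27
tool_pos: [0.5354, 0.034, 0.2659]
eef_rot: [-3.139, -0.027, 0.007]
wrist_force: [-0.7, 0.1, -3.6]
finger_gap: 0.0152
finger_force: 40.0
```

Request:
carry_out([
  [[-0.1,-0.3,0],[0,0,0],0],
  [[-0.2,-0.65,0],[0,0,0],0],
  [[-0.26,-0.95,0],[0,0,0],0],
  [[-0.26,-0.97,0],[0,0,0],0],
  [[-0.26,-0.97,0],[0,0,0],0],
  [[-0.26,-0.97,0],[0,0,0],0],
])

```text
t: 12.77
tool_pos: [0.51, 0.1261, 0.2667]
eef_rot: [3.141, 0.023, -0.002]
wrist_force: [0.9, 0.3, -2.1]
finger_gap: 0.0157
finger_force: 40.0
```

```bash
python3 - <<'E'
from h import *
rel(.5095,.1278,.0145); s=robot.state(); print(s["finger_gap"],s["finger_force"])
E
```

```text
t 12.7667 tcp [0.51   0.1261 0.2667] psi 0.0144 shares x,y -0.005 -0.017 turn -0.0
0.015743093096847325 39.99751925468445
```

Request:
carry_out([
  [[-0.005,-0.015,0.15],[0,0,0],0],
  [[-0.005,-0.015,0.3],[0,0,0],0],
  [[-0.005,-0.015,0.4],[0,0,0],0],
  [[-0.005,-0.015,0.46],[0,0,0],0],
  [[-0.005,-0.015,0.5],[0,0,0],0],
  [[-0.005,-0.015,0.52],[0,0,0],0],
  [[-0.005,-0.015,0.54],[0,0,0],0],
  [[-0.005,-0.015,0.55],[0,0,0],0],
  [[-0.005,-0.015,0.56],[0,0,0],0],
  [[-0.005,-0.015,0.56],[0,0,0],0],
  [[-0.005,-0.015,0.56],[0,0,0],0],
])

```text
t: 13.68
tool_pos: [0.5095, 0.1279, 0.212]
eef_rot: [-3.141, -0.023, -0.001]
wrist_force: [-0.7, 0.3, -2.2]
finger_gap: 0.0153
finger_force: 40.0
```

Request:
carry_out([
  [[0,0,0.01],[0,0,0],0],
  [[0,0,0.02],[0,0,0],0],
  [[0,0,0.03],[0,0,0],0],
  [[0,0,0.038],[0,0,0],0],
  [[0,0,0.038],[0,0,0],0],
  [[0,0,0.038],[0,0,0],0],
  [[0,0,0.038],[0,0,0],0],
])

```text
t: 14.27
tool_pos: [0.5096, 0.1276, 0.2086]
eef_rot: [3.141, 0.023, 0.002]
wrist_force: [-2.3, -3.8, 5.8]
finger_gap: 0.0153
finger_force: 40.0
```

Request:
carry_out([
  [[0,0,0],[0,0,0],0.4],
  [[0,0,0],[0,0,0],0.4],
  [[0,0,0],[0,0,0],0.4],
  [[0,0,0],[0,0,0],0.4],
  [[0,0,0],[0,0,0],0.4],
  [[0,0,-0.2],[0,0,0],0.4],
  [[0,0,-0.6],[0,0,0],0.4],
  [[0,0,-1],[0,0,0],0.4],
  [[0,0,-1],[0,0,0],0.4],
  [[0,0,-1],[0,0,0],0.4],
])

```text
t: 15.1
tool_pos: [0.5095, 0.128, 0.3097]
eef_rot: [-3.141, -0.023, -0.007]
wrist_force: [0.6, 1.2, 1.0]
finger_gap: 0.0353
finger_force: 0.0
```

```bash
python3 - <<'E'
from h import *
f=grab_frame("wrist"); steel(f,.05,.08); rel(.484,-.184,-.1)
E
```

```text
px [150  80  50 226]  mid [0.519  0.2023] len 0.1702 yaw 0.0109 w far/near 0.027 0.0184
px [272  80  23 250]  mid [0.5087 0.127 ] len 0.193 yaw 0.0138 w far/near 0.0128 0.0157
t 15.15 tcp [0.5092 0.1279 0.308 ] psi 0.0147 shares x,y -0.298 3.115 turn 0.146
```

Request:
carry_out([
  [[-0.1,0.35,0],[0,0,0],0.6],
  [[-0.1,0.7,0],[0,0,0],0.6],
  [[-0.1,1,0],[0,0,0],0.6],
])

```text
t: 15.4
tool_pos: [0.5003, 0.0266, 0.3064]
eef_rot: [-3.141, -0.025, 0.005]
wrist_force: [0.8, -0.5, -1.1]
finger_gap: 0.0521
finger_force: 0.0
```

Request:
carry_out([
  [[-0.1,0.35,0],[0,0,0],0.6],
  [[-0.1,0.7,0],[0,0,0],0.6],
  [[-0.1,1,0],[0,0,0],0.6],
])

```text
t: 15.65
tool_pos: [0.4917, -0.0743, 0.3064]
eef_rot: [-3.14, -0.022, 0.005]
wrist_force: [1.4, -0.3, -0.6]
finger_gap: 0.0528
finger_force: 0.0
```

Request:
carry_out([
  [[-0.1,0.35,0],[0,0,0.07],0.6],
  [[-0.1,0.7,0],[0,0,0.146],0.6],
  [[-0.1,1,0],[0,0,0.146],0.6],
  [[-0.1,1,0],[0,0,0.146],0.6],
  [[-0.1,1,0],[0,0,0.146],0.6],
])

```text
t: 16.07
tool_pos: [0.4836, -0.1736, 0.3063]
eef_rot: [-3.136, 0.161, 0.004]
wrist_force: [0.1, 0.2, 0.1]
finger_gap: 0.0524
finger_force: 0.0
```

```bash
python3 - <<'E'
from h import *
f=grab_frame("wrist"); steel(f); rel(.484,-.184,-.1)
E
```

```text
px [402   9  74 246]  mid [ 0.5142 -0.3129] len 0.1922 yaw 0.1678 w far/near 0.052 0.0182
px [272  77  51 224]  mid [ 0.4842 -0.1843] len 0.1917 yaw -0.1093 w far/near 0.038 0.0158
t 16.1167 tcp [ 0.4836 -0.1724  0.3065] psi -0.1009 shares x,y 0.016 0.115 turn -0.001
```

Request:
carry_out([
  [[0.02,0.12,0.3],[0,0,0.01],0.45],
  [[0.02,0.12,0.6],[0,0,0.01],0.45],
  [[0.02,0.12,0.9],[0,0,0.01],0.45],
  [[0.02,0.12,1],[0,0,0.01],0.45],
])

```text
t: 16.45
tool_pos: [0.4838, -0.1828, 0.2042]
eef_rot: [-3.133, 0.167, 0.009]
wrist_force: [0.2, 0.7, -0.5]
finger_gap: 0.0398
finger_force: 0.0
```

Request:
carry_out([
  [[0,0,0.15],[0,0,0],0.45],
  [[0,0,0.28],[0,0,0],0.45],
  [[0,0,0.36],[0,0,0],0.45],
  [[0,0,0.39],[0,0,0],0.45],
  [[0,0,0.4],[0,0,0],0.45],
  [[0,0,0.4],[0,0,0],0.45],
  [[0,0,0.4],[0,0,0],0.45],
])

```text
t: 17.03
tool_pos: [0.4848, -0.1846, 0.1687]
eef_rot: [3.136, -0.169, 0.002]
wrist_force: [-0.5, 0.7, -0.1]
finger_gap: 0.0397
finger_force: 0.0
```

Request:
carry_out([
  [[0,0,0],[0,0,0],0],
  [[0,0,0],[0,0,0],0],
  [[0,0,0],[0,0,0],0],
  [[0,0,0],[0,0,0],0],
  [[0,0,0],[0,0,0],0],
  [[0,0,0],[0,0,0],0],
  [[0,0,0],[0,0,0],0],
])

```text
t: 17.62
tool_pos: [0.4847, -0.1847, 0.1682]
eef_rot: [3.137, -0.169, 0.0]
wrist_force: [-1.2, -1.0, 3.7]
finger_gap: 0.0152
finger_force: 40.0
```

Request:
carry_out([
  [[0,0,-0.2],[0,0,0],0],
  [[0,0,-0.5],[0,0,0],0],
  [[0,0,-0.8],[0,0,-0.08],0],
  [[0,0,-1],[0,0,-0.156],0],
  [[0,0,-1],[0,0,-0.156],0],
])

```text
t: 18.03
tool_pos: [0.485, -0.1848, 0.2712]
eef_rot: [3.138, 0.027, 0.008]
wrist_force: [0.5, -0.6, -2.7]
finger_gap: 0.0153
finger_force: 40.0
```

Request:
carry_out([
  [[0.05,-0.3,0],[0,0,0],0],
  [[0.06,-0.65,0],[0,0,0],0],
  [[0.06,-1,0],[0,0,0],0],
  [[0.06,-1,0],[0,0,0],0],
])

```text
t: 18.37
tool_pos: [0.488, -0.0799, 0.2662]
eef_rot: [-3.138, -0.026, 0.007]
wrist_force: [-0.2, 1.1, -2.4]
finger_gap: 0.0154
finger_force: 40.0
```

Request:
carry_out([
  [[0.05,-0.35,0],[0,0,0],0],
  [[0.06,-0.7,0],[0,0,0],0],
  [[0.06,-1,0],[0,0,0],0],
])

```text
t: 18.62
tool_pos: [0.4934, 0.017, 0.2664]
eef_rot: [-3.141, -0.02, 0.004]
wrist_force: [0.7, -0.1, -3.1]
finger_gap: 0.0155
finger_force: 40.0
```

Request:
carry_out([
  [[0.05,-0.35,0],[0,0,0],0],
  [[0.06,-0.7,0],[0,0,0],0],
  [[0.06,-1,0],[0,0,0],0],
])

```text
t: 18.87
tool_pos: [0.4979, 0.1174, 0.2663]
eef_rot: [-3.141, -0.021, 0.004]
wrist_force: [-0.2, -0.9, -2.2]
finger_gap: 0.0154
finger_force: 40.0
```

Request:
carry_out([
  [[0.05,-0.35,0],[0,0,0],0],
  [[0.06,-0.7,0],[0,0,0],0],
  [[0.06,-1,0],[0,0,0],0],
])

```text
t: 19.12
tool_pos: [0.5025, 0.2176, 0.2662]
eef_rot: [3.141, 0.021, -0.004]
wrist_force: [0.1, 0.5, -2.6]
finger_gap: 0.0152
finger_force: 40.0
```

Request:
carry_out([
  [[0.03,-0.3,0],[0,0,0],0],
  [[0.05,-0.6,0],[0,0,0],0],
  [[0.05,-0.62,0],[0,0,0],0],
  [[0.05,-0.62,0],[0,0,0],0],
  [[0.05,-0.62,0],[0,0,0],0],
  [[0.05,-0.62,0],[0,0,0],0],
])

```text
t: 19.62
tool_pos: [0.507, 0.2767, 0.2671]
eef_rot: [3.141, 0.02, -0.002]
wrist_force: [0.1, -0.4, -3.2]
finger_gap: 0.0152
finger_force: 40.0
```

```bash
python3 - <<'E'
from h import *
rel(.5073,.2778,.0145)
E
```

```text
t 19.6167 tcp [0.507  0.2767 0.2671] psi 0.013 shares x,y 0.004 -0.011 turn -0.002
```

Request:
carry_out([
  [[0,-0.01,0.15],[0,0,0],0],
  [[0,-0.01,0.3],[0,0,0],0],
  [[0,-0.01,0.4],[0,0,0],0],
  [[0,-0.01,0.46],[0,0,0],0],
  [[0,-0.01,0.5],[0,0,0],0],
  [[0,-0.01,0.52],[0,0,0],0],
  [[0,-0.01,0.54],[0,0,0],0],
  [[0,-0.01,0.55],[0,0,0],0],
  [[0,-0.01,0.56],[0,0,0],0],
  [[0,-0.01,0.56],[0,0,0],0],
  [[0,-0.01,0.56],[0,0,0],0],
])

```text
t: 20.53
tool_pos: [0.5069, 0.2788, 0.2122]
eef_rot: [-3.141, -0.023, -0.001]
wrist_force: [0.6, 0.2, -2.7]
finger_gap: 0.0153
finger_force: 40.0
```

Request:
carry_out([
  [[0,0,0.01],[0,0,0],0],
  [[0,0,0.02],[0,0,0],0],
  [[0,0,0.03],[0,0,0],0],
  [[0,0,0.035],[0,0,0],0],
  [[0,0,0.035],[0,0,0],0],
  [[0,0,0.035],[0,0,0],0],
])

```text
t: 21.03
tool_pos: [0.507, 0.2784, 0.2097]
eef_rot: [3.141, 0.023, 0.002]
wrist_force: [-2.3, -4.5, 9.1]
finger_gap: 0.0154
finger_force: 40.0
```

Request:
carry_out([
  [[0,0,0],[0,0,0],0.4],
  [[0,0,0],[0,0,0],0.4],
  [[0,0,0],[0,0,0],0.4],
  [[0,0,0],[0,0,0],0.4],
  [[0,0,0],[0,0,0],0.4],
  [[0,0,-0.2],[0,0,0],0.4],
  [[0,0,-0.6],[0,0,0],0.4],
  [[0,0,-1],[0,0,0],0.4],
  [[0,0,-1],[0,0,0],0.4],
  [[0,0,-1],[0,0,0],0.4],
])

```text
t: 21.87
tool_pos: [0.5069, 0.2788, 0.3104]
eef_rot: [-3.14, -0.023, -0.007]
wrist_force: [0.5, -0.8, -0.5]
finger_gap: 0.0353
finger_force: 0.0
```

```bash
python3 - <<'E'
from h import *
f=grab_frame("wrist"); steel(f,.05,.08); rel(.5142,-.3130,.167)
E
```

```text
px [460  79  63 228]  mid [0.5197 0.1269] len 0.1725 yaw 0.0152 w far/near 0.0165 0.019
px [256  80  59 251]  mid [0.5053 0.2769] len 0.1946 yaw 0.0141 w far/near 0.0386 0.0172
px [367  80  52 226]  mid [0.5186 0.2022] len 0.1706 yaw 0.0124 w far/near 0.0266 0.0177
t 21.9167 tcp [0.5067 0.2787 0.3085] psi 0.0147 shares x,y -0.012 5.917 turn -0.194
```

Request:
carry_out([
  [[0,0.35,0],[0,0,0],0.6],
  [[0,0.7,0],[0,0,0],0.6],
  [[0,1,0],[0,0,0],0.6],
])

```text
t: 22.17
tool_pos: [0.5078, 0.1774, 0.3066]
eef_rot: [3.141, 0.024, -0.005]
wrist_force: [0.6, -0.6, 0.6]
finger_gap: 0.0515
finger_force: 0.0
```

Request:
carry_out([
  [[0,0.35,0],[0,0,0],0.6],
  [[0,0.7,0],[0,0,0],0.6],
  [[0,1,0],[0,0,0],0.6],
])

```text
t: 22.42
tool_pos: [0.5094, 0.0769, 0.3067]
eef_rot: [-3.141, -0.022, 0.005]
wrist_force: [0.5, 0.4, 0.1]
finger_gap: 0.0527
finger_force: 0.0
```

Request:
carry_out([
  [[0,0.35,0],[0,0,0],0.6],
  [[0,0.7,0],[0,0,0],0.6],
  [[0,1,0],[0,0,0],0.6],
])

```text
t: 22.67
tool_pos: [0.5108, -0.0232, 0.3068]
eef_rot: [-3.141, -0.022, 0.005]
wrist_force: [1.2, 0.0, 0.3]
finger_gap: 0.0525
finger_force: 0.0
```

Request:
carry_out([
  [[0,0.35,0],[0,0,0],0.6],
  [[0,0.7,0],[0,0,0],0.6],
  [[0,1,0],[0,0,0],0.6],
])

```text
t: 22.92
tool_pos: [0.5123, -0.1233, 0.3067]
eef_rot: [-3.14, -0.022, 0.005]
wrist_force: [1.4, -0.1, 0.1]
finger_gap: 0.0529
finger_force: 0.0
```

Request:
carry_out([
  [[0,0.35,0],[0,0,0],0.6],
  [[0,0.7,0],[0,0,0],0.6],
  [[0,1,0],[0,0,0],0.6],
])

```text
t: 23.17
tool_pos: [0.5138, -0.2234, 0.3066]
eef_rot: [-3.14, -0.022, 0.004]
wrist_force: [1.3, 0.2, 0.8]
finger_gap: 0.0526
finger_force: 0.0
```

Request:
carry_out([
  [[0,0.35,0],[0,0,-0.1],0.6],
  [[0,0.7,0],[0,0,-0.194],0.6],
  [[0,0.9,0],[0,0,-0.194],0.6],
  [[0,0.9,0],[0,0,-0.194],0.6],
  [[0,0.9,0],[0,0,-0.194],0.6],
  [[0,0.9,0],[0,0,-0.194],0.6],
])

```text
t: 23.67
tool_pos: [0.5154, -0.3104, 0.3072]
eef_rot: [-3.128, -0.262, 0.003]
wrist_force: [-0.2, 0.4, 0.4]
finger_gap: 0.053
finger_force: 0.0
```

```bash
python3 - <<'E'
from h import *
f=grab_frame("wrist"); steel(f); rel(.5142,-.3130,.167)
E
```

```text
px [254  83  66 221]  mid [ 0.5142 -0.3137] len 0.1911 yaw 0.1679 w far/near 0.0498 0.0156
t 23.7167 tcp [ 0.5155 -0.3101  0.3076] psi 0.1678 shares x,y -0.018 0.026 turn 0.001
```

Request:
carry_out([
  [[-0.02,0.033,0.3],[0,0,0],0.45],
  [[-0.02,0.033,0.6],[0,0,0],0.45],
  [[-0.02,0.033,0.9],[0,0,0],0.45],
  [[-0.02,0.033,1],[0,0,0],0.45],
])

```text
t: 24.05
tool_pos: [0.5135, -0.313, 0.2047]
eef_rot: [-3.126, -0.264, 0.007]
wrist_force: [-0.8, 0.7, -0.4]
finger_gap: 0.0395
finger_force: 0.0
```

Request:
carry_out([
  [[0,0,0.15],[0,0,0],0.45],
  [[0,0,0.28],[0,0,0],0.45],
  [[0,0,0.36],[0,0,0],0.45],
  [[0,0,0.39],[0,0,0],0.45],
  [[0,0,0.4],[0,0,0],0.45],
  [[0,0,0.4],[0,0,0],0.45],
  [[0,0,0.4],[0,0,0],0.45],
])

```text
t: 24.63
tool_pos: [0.5143, -0.3148, 0.1693]
eef_rot: [3.13, 0.262, 0.002]
wrist_force: [0.2, -0.4, 0.4]
finger_gap: 0.0398
finger_force: 0.0
```

Request:
carry_out([
  [[0,0,0],[0,0,0],0],
  [[0,0,0],[0,0,0],0],
  [[0,0,0],[0,0,0],0],
  [[0,0,0],[0,0,0],0],
  [[0,0,0],[0,0,0],0],
  [[0,0,0],[0,0,0],0],
  [[0,0,0],[0,0,0],0],
])

```text
t: 25.22
tool_pos: [0.5141, -0.3148, 0.1686]
eef_rot: [3.131, 0.262, 0.0]
wrist_force: [-1.2, 0.1, 3.5]
finger_gap: 0.015
finger_force: 40.0
```

Request:
carry_out([
  [[0,0,-0.2],[0,0,0],0],
  [[0,0,-0.5],[0,0,0],0],
  [[0,0,-0.8],[0,0,0.1],0],
  [[0,0,-1],[0,0,0.194],0],
  [[0,0,-1],[0,0,0.194],0],
])

```text
t: 25.63
tool_pos: [0.5144, -0.3151, 0.2721]
eef_rot: [3.137, 0.019, 0.008]
wrist_force: [0.5, -1.1, -3.9]
finger_gap: 0.0152
finger_force: 40.0
```

Request:
carry_out([
  [[0,-0.3,0],[0,0,0],0],
  [[0,-0.65,0],[0,0,0],0],
  [[0,-1,0],[0,0,0],0],
  [[0,-1,0],[0,0,0],0],
])

```text
t: 25.97
tool_pos: [0.5118, -0.2096, 0.2663]
eef_rot: [-3.136, -0.033, 0.008]
wrist_force: [0.3, 0.6, -3.7]
finger_gap: 0.0152
finger_force: 40.0
```

Request:
carry_out([
  [[0,-0.35,0],[0,0,0],0],
  [[0,-0.7,0],[0,0,0],0],
  [[0,-1,0],[0,0,0],0],
])

```text
t: 26.22
tool_pos: [0.5104, -0.1131, 0.2665]
eef_rot: [-3.14, -0.026, 0.005]
wrist_force: [-0.6, -0.6, -3.0]
finger_gap: 0.0154
finger_force: 40.0
```

Request:
carry_out([
  [[0,-0.35,0],[0,0,0],0],
  [[0,-0.7,0],[0,0,0],0],
  [[0,-1,0],[0,0,0],0],
])

```text
t: 26.47
tool_pos: [0.5089, -0.0128, 0.2667]
eef_rot: [-3.14, -0.027, 0.005]
wrist_force: [1.1, -0.5, -4.1]
finger_gap: 0.0151
finger_force: 40.0
```

Request:
carry_out([
  [[0,-0.35,0],[0,0,0],0],
  [[0,-0.7,0],[0,0,0],0],
  [[0,-1,0],[0,0,0],0],
])

```text
t: 26.72
tool_pos: [0.5075, 0.0872, 0.2667]
eef_rot: [-3.141, -0.028, 0.005]
wrist_force: [1.3, -0.2, -3.0]
finger_gap: 0.0155
finger_force: 40.0
```

Request:
carry_out([
  [[0,-0.35,0],[0,0,0],0],
  [[0,-0.7,0],[0,0,0],0],
  [[0,-1,0],[0,0,0],0],
])

```text
t: 26.97
tool_pos: [0.506, 0.1872, 0.2666]
eef_rot: [3.141, 0.028, -0.005]
wrist_force: [0.3, 0.3, -3.5]
finger_gap: 0.0155
finger_force: 40.0
```

Request:
carry_out([
  [[0,-0.35,0],[0,0,0],0],
  [[0,-0.7,0],[0,0,0],0],
  [[0,-1,0],[0,0,0],0],
])

```text
t: 27.22
tool_pos: [0.5046, 0.2872, 0.2664]
eef_rot: [3.141, 0.028, -0.005]
wrist_force: [0.5, -0.1, -3.3]
finger_gap: 0.0152
finger_force: 40.0
```

Request:
carry_out([
  [[0,-0.3,0],[0,0,0],0],
  [[0,-0.6,0],[0,0,0],0],
  [[0,-0.66,0],[0,0,0],0],
  [[0,-0.66,0],[0,0,0],0],
  [[0,-0.66,0],[0,0,0],0],
  [[0,-0.66,0],[0,0,0],0],
])

```text
t: 27.72
tool_pos: [0.5045, 0.3499, 0.2676]
eef_rot: [3.141, 0.022, -0.002]
wrist_force: [0.2, -0.0, -3.7]
finger_gap: 0.0155
finger_force: 40.0
```

```bash
python3 - <<'E'
from h import *
rel(.5062,.3528,.0145)
E
```

```text
t 27.7167 tcp [0.5045 0.3499 0.2676] psi 0.0143 shares x,y 0.018 -0.028 turn -0.0
```

Request:
carry_out([
  [[0.015,-0.02,0.15],[0,0,0],0],
  [[0.015,-0.02,0.3],[0,0,0],0],
  [[0.015,-0.02,0.4],[0,0,0],0],
  [[0.015,-0.02,0.46],[0,0,0],0],
  [[0.015,-0.02,0.5],[0,0,0],0],
  [[0.015,-0.02,0.52],[0,0,0],0],
  [[0.015,-0.02,0.54],[0,0,0],0],
  [[0.015,-0.02,0.55],[0,0,0],0],
  [[0.015,-0.02,0.56],[0,0,0],0],
  [[0.015,-0.02,0.56],[0,0,0],0],
  [[0.015,-0.02,0.56],[0,0,0],0],
])

```text
t: 28.63
tool_pos: [0.5058, 0.3532, 0.2127]
eef_rot: [-3.141, -0.023, -0.001]
wrist_force: [0.0, 0.8, -3.5]
finger_gap: 0.0156
finger_force: 40.0
```

Request:
carry_out([
  [[0,0,0.01],[0,0,0],0],
  [[0,0,0.02],[0,0,0],0],
  [[0,0,0.03],[0,0,0],0],
  [[0,0,0.03],[0,0,0],0],
  [[0,0,0.03],[0,0,0],0],
  [[0,0,0.03],[0,0,0],0],
])

```text
t: 29.13
tool_pos: [0.5059, 0.353, 0.2099]
eef_rot: [3.141, 0.023, 0.001]
wrist_force: [-0.9, -3.8, 4.4]
finger_gap: 0.0155
finger_force: 40.0
```

Request:
carry_out([
  [[0,0,0],[0,0,0],0.4],
  [[0,0,0],[0,0,0],0.4],
  [[0,0,0],[0,0,0],0.4],
  [[0,0,0],[0,0,0],0.4],
  [[0,0,0],[0,0,0],0.4],
  [[0,0,-0.2],[0,0,0],0.4],
  [[0,0,-0.6],[0,0,0],0.4],
  [[0,0,-1],[0,0,0],0.4],
  [[0,0,-1],[0,0,0],0.4],
  [[0,0,-1],[0,0,0],0.4],
])

```text
t: 29.97
tool_pos: [0.5058, 0.3533, 0.3115]
eef_rot: [-3.14, -0.023, -0.007]
wrist_force: [-1.0, -0.5, -0.4]
finger_gap: 0.0355
finger_force: 0.0
```

Request:
carry_out([
  [[0,0.3,-0.3],[0,0,0],0.4],
  [[0,0.6,-0.6],[0,0,0],0.4],
  [[0,0.9,-0.6],[0,0,0],0.4],
  [[0,1,-0.6],[0,0,0],0.4],
  [[0,1,-0.6],[0,0,0],0.4],
  [[0,1,-0.6],[0,0,0],0.4],
])

```text
t: 30.47
tool_pos: [0.5073, 0.2534, 0.368]
eef_rot: [3.141, 0.022, -0.004]
wrist_force: [0.3, -0.1, 0.2]
finger_gap: 0.035
finger_force: 0.0
```

```bash
python3 - <<'E'
from h import *
f=grab_frame("wrist"); save(f,"end.png",s=1.2); steel(f,.05,.08); print(robot.state()["t"])
C=cloud(f); m=(C[...,2]>.04)&(C[...,2]<.075)
# bar top height along the gap between rails
for y in(.128,.2025,.2775,.3525):
    for a,b in((.485,.53),(.565,.59)):
        q=C[(abs(C[...,1]-y)<.004)&(C[...,0]>a)&(C[...,0]<b)&(C[...,2]<.1)]; print(y,a,np.median(q[:,2]).round(4))
E
```

```text
px [130  80  64 226]  mid [0.4967 0.352 ] len 0.2118 yaw 0.0138 w far/near 0.0524 0.0163
px [229  81  48 210]  mid [0.506  0.2771] len 0.1936 yaw 0.0148 w far/near 0.0388 0.016
px [326  81  35 183]  mid [0.522  0.2022] len 0.1639 yaw 0.0143 w far/near 0.026 0.0175
px [401  81  44 209]  mid [0.5088 0.1269] len 0.1927 yaw 0.0128 w far/near 0.0143 0.0182
30.5167
0.128 0.485 0.0562
0.128 0.565 0.0532
0.2025 0.485 0.0572
0.2025 0.565 0.0545
0.2775 0.485 0.0574
0.2775 0.565 0.0543
0.3525 0.485 0.0571
0.3525 0.565 0.0539
```

View pics/end.png

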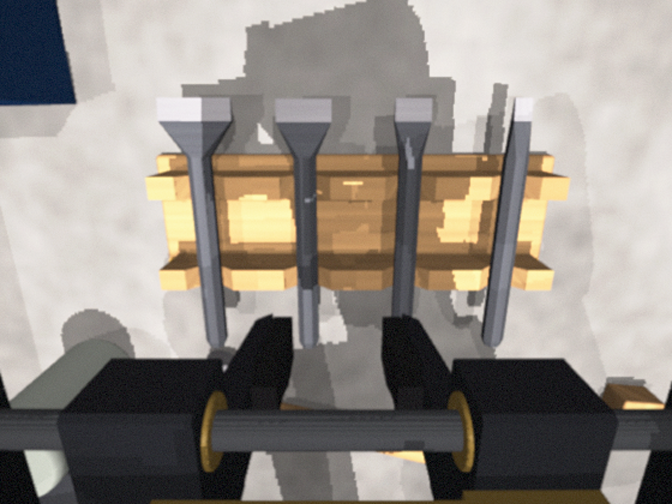

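The picture shows all four lying in their notches, blades away. From left to right they are 50 (195), 38 (305), 25 (410) and 12 (510). The 50's blade ends at row 98, level with the others. Bar tops measure about 56–57 mm, which matches the seated height. Handing in.

```bash
python3 -c "
from rig import sign_off
print(sign_off())"
```

```text
the job is handed in; nothing more can be done
None
```

All four chisels lie in their notches in width order, 12 mm nearest the carving through to 50 mm farthest, blades pointing away from the robot; the job was handed in at about 30.5 s, and no verdict was returned.

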